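# Empty the offcut tray into the reclaim tub

### The job

Draw the tray of dry clay lumps out from under the kiln shelf and let go of it standing on the open bench; then pick it up again, tip all seven lumps into the grey reclaim tub, and set the empty tray down gently, upright and centred, on top of the kiln shelf. Do not disturb the bottle, the cup or the jar.

Things in the scene. Friction and masses are not known exactly. Their poses are not given: they have to be found in the camera images.
- tray: Loose aluminium tray, body 158 (x) by 110 (y) mm, 0.28 kg. Origin: centre of its underside, z up, x to its low front lip. Floor and walls 4 mm thick; walls: sides 36, back 28, front lip 6 mm high. Wooden back grip and front tab: see tray_grip, tray_tab. It starts on the bench under the kiln shelf: front end and tab stick out of the open side, the back grip is under the slab.
- tray_grip (a point): Middle of the tray's wooden back grip, 88 mm behind the tray's origin, 58 mm above its underside: a plate 10 mm thick, 50 mm wide (tray y) behind the back wall, leaning back 15 degrees (top towards tray -x), from 28 to 75 mm above the underside. Pinch it across its thickness, from above along its lean. Axes as the tray's.
- tray_tab (a point): Point in the tray's wooden front tab, 108 mm ahead of the tray's origin, 50 mm to its +y side, 26 mm above its underside: an upright fin 10 mm thick (tray y), 36 mm high, that prolongs the +y side wall from 79 to 125 mm ahead of the origin. Pinch it across its thickness from above to draw the tray along. Axes as the tray's.
- tray_lip (a point): Middle of the top of the tray's front lip, 77 mm ahead of the tray's origin and 6 mm above the underside.
- kiln_shelf: Fixed kiln shelf: pale square slab 200 x 200 x 15 mm on four round props 27 mm thick (centres 85 mm either way from the middle); underside 85, top 100 mm above the bench. Origin on the bench under the slab's centre. Its open side faces its own +x (to the robot's right); a brick closes the far side. The gap between props is 143 mm.
- shelf_top (a point): Centre of the top of the kiln shelf's slab, 100 mm above the bench; axes as the kiln shelf's.
- tub: Fixed grey plastic reclaim tub, open at the top, 200 mm (its x) by 170 mm (its y) by 100 mm high with walls and floor 5 mm thick and a rim bead reaching 7 mm outwards. Origin: centre of its underside.
- glaze_bottle: Bystander: upright amber glass bottle, 60 mm across, 140 mm high, no label. Origin: centre of its underside.
- water_mug: Bystander: white ceramic cup, 72 mm across the rim, 85 mm high. Origin: centre of its underside.
- slip_jar: Bystander: white plastic jar with a black cap, 68 mm across, 100 mm high. Origin: centre of its underside.
- lump0_mid (a point): Middle of one of the seven loose lumps of dry clay in the tray (20 to 28 mm across, 24 to 27 mm high, 18 g).
- lump1_mid (a point): Middle of one of the seven loose lumps of dry clay in the tray (20 to 28 mm across, 24 to 27 mm high, 18 g).
- lump2_mid (a point): Middle of one of the seven loose lumps of dry clay in the tray (20 to 28 mm across, 24 to 27 mm high, 18 g).
- lump3_mid (a point): Middle of one of the seven loose lumps of dry clay in the tray (20 to 28 mm across, 24 to 27 mm high, 18 g).
- lump4_mid (a point): Middle of one of the seven loose lumps of dry clay in the tray (20 to 28 mm across, 24 to 27 mm high, 18 g).
- lump5_mid (a point): Middle of one of the seven loose lumps of dry clay in the tray (20 to 28 mm across, 24 to 27 mm high, 18 g).
- lump6_mid (a point): Middle of one of the seven loose lumps of dry clay in the tray (20 to 28 mm across, 24 to 27 mm high, 18 g).
There are look-alikes about, which are no part of the job. There is more than one size of the tray; the job needs the largest.

How it is judged:
By the outcome, as a careful person would: the job done as asked, in the order asked, and still so for the second after the job is handed in, with the robot touching nothing.
It also fails if it takes over 72 s, if anything falls off the work surface, if the arm or the gripper's body presses on something with over 40 N, if the wrist force passes 120 N, or if a joint passes its speed limit or range.

### The arm

A 6-joint arm with a two-finger parallel gripper is mounted at the origin on the work surface. World frame = base frame: x ahead of the robot, y to its left, z up, the work surface at z = 0. Lengths are in m, angles in degrees, forces in N, time in s.
With the tool pointing down it reaches from about 0.325 to 0.85 m from the base axis. Payload 15.5 kg.
Tool frame: the origin (TCP) lies at the very end of the fingers, on their centre line; the grasp point (between the pads) lies arm.grip_depth behind it (arm.grip_depth is the distance from the TCP to the grasp point, in m); z points along the fingers, y is the line along which they close (so a half turn about z gives the same grasp; the last joint's range is limited). The gripper opens to 91 mm and grips with 3 to 60 N. Pads are 32 mm wide; open, the fingers measure 118 mm over their backs; the gripper's body (76 mm by 178 mm) begins 60 mm behind the grasp point.
Start: joints at [66.205, 28.281, 77.091, -0, 74.628, -5.472], TCP at [0.196, 0.593, 0.214] pointing down, gripper open.
Joint ranges: [-166.48, 166.48], [-47.26, 123.95], [12.59, 153.08], [-70.14, 250.14], [6.76, 159.57], [-176.63, 176.63]. Speed limits (degrees/s): [108.29, 108.29, 147.25, 172.46, 172.46, 172.46].

### API

Orientations are given as a 3x3 rotation matrix whose columns are the frame's x, y, z axes.
In Python, from rig import arm gives the robot as it stands. Calls block until the motion is done:
- arm.move_to(position, orientation): joint-space move of the TCP to a pose.
- arm.move_l(position, orientation=None, feed=0.15): straight line of the TCP; orientation=None keeps the orientation; feed is the mean speed in m/s.
- arm.move_joints(angles): joint-space move.
- arm.grip(opening): finger opening in m; the grip force is fixed at half the most; returns when the fingers have stopped.
- arm.sleep(seconds).
- arm.solve_ik(position, orientation): joint angles nearest the present ones, or None.
- arm.snapshot(name): name is "scene" or "top" or "wrist"; returns the picture (420x560x3 uint8, red, green, blue); there is no depth.
- arm.get_calibration(name): a dict with "intrinsics" (3x3 intrinsics, pixels), "cam_to_world" (4x4, takes a point from camera to world coordinates). Camera axes: x right, y down, z forward; pixel columns grow to the right and rows downward; lengths in m; the calibration is good to about 2 mm. A picture is of the moment at which its call begins: read the wrist's pose just before it. get_calibration takes no time and is no camera call; for the wrist camera it gives the pose at the moment of the call.
A pose or a line that the arm cannot do raises arm.Unreachable and nothing moves.
- arm.sign_off(): hands the job in; it is judged then, once.
Readings, each from a call of its own:
- arm.current_t(): time.
- arm.current_joint_positions(): joint angles.
- arm.current_dq(): joint speeds.
- arm.current_tau(): joint torques, N m.
- arm.current_ee_pos(): TCP position.
- arm.current_tool_rot(): TCP orientation.
- arm.current_force(): force on the tool from outside, world axes, zero at the start.
- arm.current_torque(): the same for the moment, N m.
- arm.current_width(): finger opening in m.
- arm.current_grasp_force(): force on a finger pad.
Only numpy, scipy, OpenCV 4.12 (cv2) and the standard library are available. Lean on these libraries where they do the work, as an engineer would, in place of code of your own. Each camera call takes 0.05 s, during which the arm holds its last target. There are 200 camera calls.

## Working session

There is one attempt and no reset: what is moved stays moved. The work goes in short steps, each a Python script; the robot and the scene stay as the last script left them, time stands still between calls to the robot, and variables do not carry over. Pictures are saved under pics/ and viewed, at most 12 in all, crops included, and the job is handed in when it is done.

```bash
mkdir -p pics; ls
python3 - <<'E'
from rig import arm
import cv2,numpy as np
np.set_printoptions(precision=4,suppress=True)
a=[]
for n in("scene","top"):
    im=arm.snapshot(n); cv2.imwrite(f"pics/{n}0.png",im[:,:,::-1]); 
    c=arm.get_calibration(n); print(n,c["intrinsics"],c["cam_to_world"])
print(arm.grip_depth,arm.current_t(),arm.current_tool_rot())
c=arm.get_calibration("wrist");print(c)
E
```

```text
pics
scene [[439.2913   0.     276.9981]
 [  0.     439.2913 206.5455]
 [  0.       0.       1.    ]] [[ 0.4156  0.571  -0.708   1.2575]
 [ 0.9095 -0.26    0.3243 -0.2899]
 [ 0.0011 -0.7787 -0.6274  0.7553]
 [ 0.      0.      0.      1.    ]]
top [[504.4058   0.     269.7527]
 [  0.     504.4058 208.3364]
 [  0.       0.       1.    ]] [[-0.0221 -0.9989  0.0422  0.464 ]
 [-0.9998  0.022  -0.0036  0.0321]
 [ 0.0026 -0.0423 -0.9991  1.3516]
 [ 0.      0.      0.      1.    ]]
0.0188 0.1 [[-0.9493  0.3143 -0.0005]
 [ 0.3143  0.9493 -0.001 ]
 [ 0.0001 -0.0011 -1.    ]]
{'intrinsics': array([[320.4225,   0.    , 276.3742],
       [  0.    , 320.4225, 211.534 ],
       [  0.    ,   0.    ,   1.    ]]), 'cam_to_world': array([[ 0.3136,  0.9152,  0.2529,  0.1247],
       [ 0.9495, -0.3021, -0.0841,  0.6164],
       [-0.0006,  0.2665, -0.9638,  0.384 ],
       [ 0.    ,  0.    ,  0.    ,  1.    ]])}
```

View pics/scene0.png

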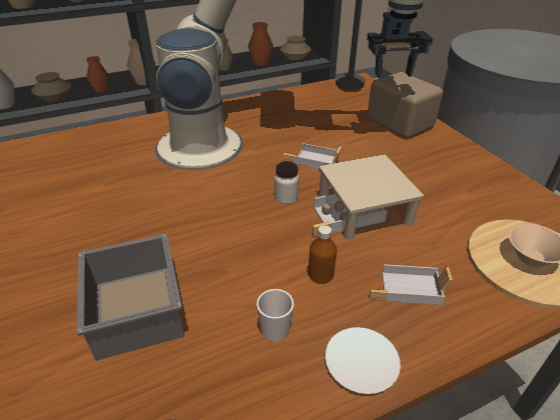

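View pics/top0.png

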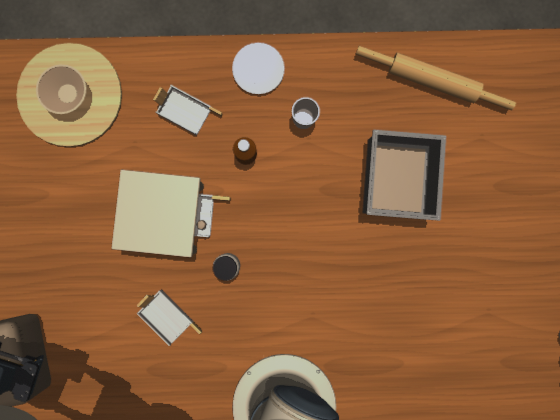

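The scene view shows the shelf at about (368,185), with the large tray's tab at (328,228) under its open side. In the top view the slab is at (158,214), the tab at (214–230,199), the bottle at (245,150), the jar at (226,267), the cup at (305,112) and the tub at (406,175). The two small trays at (185,110) and (165,318) are decoys.

```bash
cat > h.py <<'E'
from rig import arm
import cv2,numpy as np
np.set_printoptions(precision=4,suppress=True)
def ray(c,p):
    d=c["cam_to_world"][:3,:3]@np.linalg.inv(c["intrinsics"])@[p[0],p[1],1.]
    return c["cam_to_world"][:3,3],d/np.linalg.norm(d)
def onz(c,p,z):
    o,d=ray(c,p); return o+d*(z-o[2])/d[2]
def tri(obs):
    A=np.zeros((3,3));b=np.zeros(3);R=[]
    for c,p in obs:
        o,d=ray(c,p);P=np.eye(3)-np.outer(d,d);A+=P;b+=P@o;R.append((o,P))
    x=np.linalg.solve(A,b); return x,[float(np.linalg.norm(P@(x-o))) for o,P in R]
def proj(c,X):
    T=np.linalg.inv(c["cam_to_world"]);q=c["intrinsics"]@(T[:3,:3]@X+T[:3,3]);return q[:2]/q[2]
def hsv(im): return cv2.cvtColor(im,cv2.COLOR_RGB2HSV)
def blobs(m,amin=15):
    n,l,s,ce=cv2.connectedComponentsWithStats(m.astype(np.uint8))
    return [(s[i].tolist(),ce[i].round(1).tolist(),l==i) for i in range(1,n) if s[i][4]>=amin]
def quad(mask):
    c=max(cv2.findContours(mask.astype(np.uint8),cv2.RETR_EXTERNAL,cv2.CHAIN_APPROX_NONE)[0],key=cv2.contourArea)
    h=cv2.convexHull(c)
    for e in np.linspace(.01,.1,30):
        q=cv2.approxPolyDP(h,e*cv2.arcLength(h,True),True)
        if len(q)==4:break
    return q[:,0].astype(float)
def down(a):
    "tool pointing down, tool y (closing line) at world angle a deg"
    a=np.radians(a);y=np.array([np.cos(a),np.sin(a),0]);z=np.array([0,0,-1.]);return np.c_[np.cross(y,z),y,z]
E
python3 - <<'E'
from h import *
im=cv2.imread("pics/top0.png")[:,:,::-1];c=arm.get_calibration("top");H=hsv(np.ascontiguousarray(im))
for p in[(158,214),(222,199),(206,210),(160,320),(385,140),(373,170),(300,200),(60,60),(158,95)]:print(p,H[p[1],p[0]])
m=(abs(H[...,0].astype(int)-H[214,158,0])<6)&(abs(H[...,1].astype(int)-H[214,158,1])<35)&(H[...,2]>150)
m=cv2.morphologyEx(m.astype(np.uint8),cv2.MORPH_OPEN,np.ones((5,5)))
for s,ce,l in blobs(m,300):
    print(s,ce)
    if l[214,158]:
        q=quad(l);print(q);W=np.array([onz(c,p,.1) for p in q]);print(W,W.mean(0));print(np.linalg.norm(W-np.roll(W,1,0),axis=1))
g=(H[...,1]<60)
for s,ce,l in blobs(g,100):print('grey',s,ce)
print('bottle cap',onz(c,(244,145),.14),'cup',onz(c,(305.5,110),.085),'jar',onz(c,(226,267),.1))
for p in[(214,199),(230,199)]:print('tab',onz(c,p,.036))
for p in[(374,130),(446,135),(440,220),(366,215)]:print('tub',onz(c,p,.1))
E
```

```text
(158, 214) [ 27  46 196]
(222, 199) [ 18 128 184]
(206, 210) [ 60   3 199]
(160, 320) [ 39  13 197]
(385, 140) [15 14 36]
(373, 170) [ 16  24 137]
(300, 200) [ 12 169 142]
(60, 60) [ 25  94 188]
(158, 95) [ 17 126 119]
[113, 171, 82, 85, 5805] [153.1, 214.5]
[[121. 171.]
 [179. 176.]
 [190. 255.]
 [113. 248.]]
[[0.6181 0.3958 0.1   ]
 [0.6024 0.2517 0.1   ]
 [0.4058 0.2273 0.1   ]
 [0.4273 0.4174 0.1   ]] [0.5134 0.3231 0.1   ]
[0.192  0.1449 0.1981 0.1913]
[235, 375, 19, 45, 534] [242.5, 395.8]
[316, 376, 19, 30, 342] [325.5, 390.1]
grey [0, 0, 560, 39, 18542] [264.1, 16.2]
grey [232, 43, 52, 51, 2109] [257.8, 68.0]
grey [156, 85, 54, 50, 1464] [183.8, 109.9]
grey [292, 97, 28, 32, 682] [304.9, 112.0]
grey [363, 130, 83, 90, 3433] [409.7, 171.3]
grey [238, 140, 12, 12, 108] [243.4, 145.1]
grey [112, 170, 101, 87, 6867] [159.8, 213.1]
grey [213, 253, 27, 27, 554] [226.2, 266.4]
grey [137, 290, 56, 55, 1526] [164.8, 317.3]
grey [0, 351, 45, 51, 1541] [19.5, 375.2]
grey [233, 354, 106, 66, 5393] [283.9, 390.6]
grey [0, 405, 36, 15, 359] [13.3, 413.7]
bottle cap [0.6698 0.0866 0.14  ] cup [ 0.765  -0.0685  0.085 ] jar [0.3742 0.1389 0.1   ]
tab [0.5472 0.1724 0.036 ]
tab [0.5463 0.1307 0.036 ]
tub [ 0.7073 -0.2374  0.1   ]
tub [ 0.6908 -0.4172  0.1   ]
tub [ 0.4786 -0.3944  0.1   ]
tub [ 0.4951 -0.211   0.1   ]
```

Run:
```python
from h import *
import pickle
c=arm.get_calibration("top");im=cv2.imread("pics/top0.png");H=cv2.cvtColor(im,cv2.COLOR_BGR2HSV)
m=(H[...,1]>8)&(H[...,1]<75)&(H[...,2]>160);m=cv2.morphologyEx(m.astype(np.uint8),cv2.MORPH_OPEN,np.ones((7,7)))
for s,ce,l in blobs(m,300):
    if l[214,158]:
        q=quad(l);W=np.array([onz(c,p,.1) for p in q]);print(q,W,W.mean(0),np.linalg.norm(W-np.roll(W,1,0),axis=1))
out=[]
for k,(p,a) in enumerate([((.50,.13,.26),180),((.50,.03,.24),180)]):
    R=down(a);print(arm.solve_ik(p,R))
    arm.move_to(p,R);arm.sleep(.2)
    cc=arm.get_calibration("wrist");i=arm.snapshot("wrist");out.append((cc,i));cv2.imwrite(f"pics/w{k}.png",i[:,:,::-1])
pickle.dump(out,open("w01.pkl","wb"));print(arm.current_t())
```

```text
[[121. 171.]
 [198. 178.]
 [190. 256.]
 [112. 248.]] [[0.6181 0.3958 0.1   ]
 [0.5964 0.2045 0.1   ]
 [0.4033 0.2274 0.1   ]
 [0.4273 0.4199 0.1   ]] [0.5113 0.3119 0.1   ] [0.1922 0.1925 0.1944 0.194 ]
[   7.9496   16.8914   88.381    -0.       74.7276 -172.0504]
[ -3.4     16.7003  92.1132  -0.      71.1865 176.6   ]
8.3667
```

View pics/w0.png

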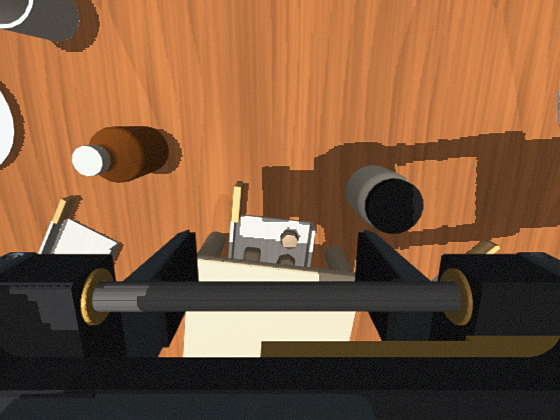

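View pics/w1.png

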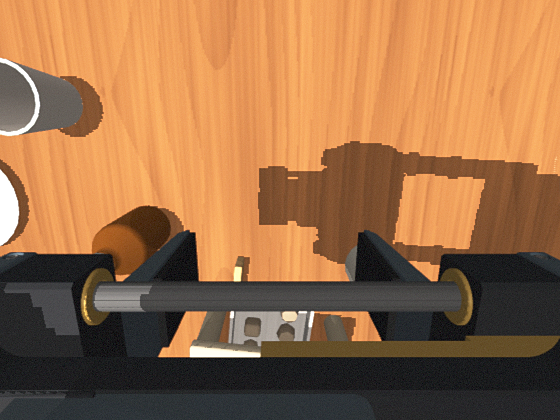

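w0 shows the tab at (237,183–222), the tray's front lip along (241–314, 220), the bottle cap at (91,160) and the jar cap at (393,205). w1 shows the same tab at (240,258–283). I'll zoom in on the tab in three views.

Run:
```python
import cv2,numpy as np
a=cv2.imread("pics/w0.png")[170:270,195:335];b=cv2.imread("pics/w1.png")[245:345,195:335];t=cv2.imread("pics/top0.png")[165:265,190:260];s=cv2.imread("pics/scene0.png")[185:255,300:400]
r=lambda i,k:cv2.resize(i,None,fx=k,fy=k,interpolation=cv2.INTER_NEAREST)
A=np.zeros((600,800,3),np.uint8)
for i,(x,y),k in[(a,(0,0),3),(b,(0,300),3),(t,(425,0),3),(s,(425,310),3.5)]:
    q=r(i,k);q=q[:600-y,:800-x];A[y:y+q.shape[0],x:x+q.shape[1]]=q
cv2.imwrite("pics/crop.png",A)
```

```text
(no output)
```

View pics/crop.png

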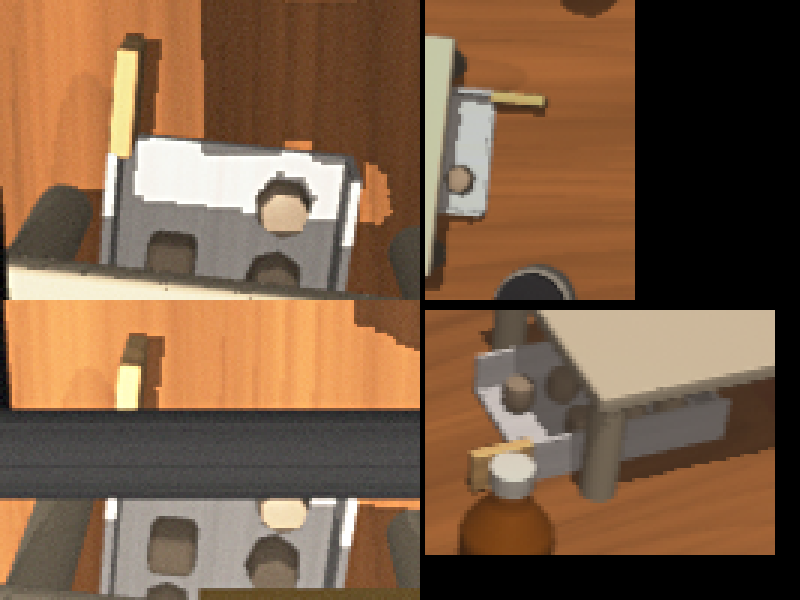

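The crop shows the tab's light top strip clearly: w0 (237.7,186)–(236.3,222), top (230.5,199)–(211.7,197.3), and its tip at (314,226) in scene. The tray's two side-wall tops are visible as well.

Run:
```python
from h import *
import pickle
(c0,i0),(c1,i1)=pickle.load(open("w01.pkl","rb"));ct=arm.get_calibration("top");cs=arm.get_calibration("scene")
print('tip',tri([(c0,(237.7,186)),(c1,(238.3,267)),(ct,(230.5,199)),(cs,(314.3,226.4))]))
print('tip w0+scene',tri([(c0,(237.7,186)),(cs,(314.3,226.4))]), 'w0+top',tri([(c0,(237.7,186)),(ct,(230.5,199))]))
print('rear',tri([(c0,(236.3,222.3)),(ct,(211.7,197.3)),(cs,(330.9,222))]))
for z in(.036,):print([onz(c0,p,z) for p in[(237.7,186),(236.3,222.3),(231,258)]],'right wall',[onz(c0,p,z) for p in[(313.5,225),(310,262)]])
print('lip',[onz(c0,p,.006) for p in[(241.7,216),(312,222)]])
# bottle: cap centre two views; cylinder edge
print('cap',tri([(c0,(91,160)),(ct,(243.4,145.1))]),onz(ct,(243.4,145.1),.14))
print('jar',tri([(c0,(393,205)),(ct,(226,267))]))
# slab near-edge corners in w0, shelf
H=hsv(i0);print('slab w0 edge top corners',onz(c0,(199,258),.1),onz(c0,(355,274),.1),onz(c0,(199,258),.085),onz(c0,(355,274),.085))
S=hsv(cv2.imread("pics/scene0.png")[:,:,::-1].copy())
m=(S[...,1]<90)&(S[...,2]>130);m=cv2.morphologyEx(m.astype(np.uint8),cv2.MORPH_OPEN,np.ones((5,5)))
for s,ce,l in blobs(m,300):
    if l[182,368]:
        q=quad(l);print(q,[onz(cs,p,.1) for p in q],np.mean([onz(cs,p,.1) for p in q],0))
```

```text
tip (array([0.5486, 0.1328, 0.0311]), [0.0010375060898567799, 0.0009034243582250338, 0.003665554985278298, 0.0037312909036885883])
tip w0+scene (array([0.5495, 0.134 , 0.0306]), [0.0022881864025177437, 0.002288186402517711]) w0+top (array([0.5457, 0.128 , 0.0516]), [0.0004728911124415526, 0.00047289111244155744])
rear (array([0.5525, 0.1802, 0.0311]), [0.0005874116949177389, 0.0013646511182690464, 0.0018580561534349087])
[array([0.5481, 0.1308, 0.036 ]), array([0.5513, 0.1783, 0.036 ]), array([0.56  , 0.2281, 0.036 ])] right wall [array([0.4517, 0.1819, 0.036 ]), array([0.4547, 0.2337, 0.036 ])]
lip [array([0.5475, 0.1786, 0.006 ]), array([0.4502, 0.1872, 0.006 ])]
cap (array([0.6708, 0.0882, 0.1329]), [0.0002387665552919566, 0.0002387665552919373]) [0.6695 0.0881 0.14  ]
jar (array([0.3741, 0.1394, 0.0965]), [0.00026980300701705213, 0.0002698030070170345])
slab w0 edge top corners [0.5859 0.2    0.1   ] [0.4106 0.2194 0.1   ] [0.5898 0.2066 0.085 ] [0.4066 0.2268 0.085 ]
[[299. 153.]
 [385. 155.]
 [420. 196.]
 [350. 210.]] [array([0.326 , 0.2043, 0.1   ]), array([0.4345, 0.4175, 0.1   ]), array([0.6258, 0.385 , 0.1   ]), array([0.601 , 0.1999, 0.1   ])] [0.4968 0.3017 0.1   ]
```

Run:
```python
from h import *
import pickle
th=-94.7;R=down(th+90);u=lambda a:np.array([np.cos(np.radians(a)),np.sin(np.radians(a)),0])
g=np.array([.549,.149,0]);print(arm.solve_ik(g+[0,0,.12],R),arm.solve_ik(g+.135*u(-98.5)+.158*u(th)+[0,0,.007],R))
arm.move_to(g+[0,0,.12],R);print('t',arm.current_t())
arm.sleep(.1);c=arm.get_calibration("wrist");i=arm.snapshot("wrist");cv2.imwrite("pics/w2.png",i[:,:,::-1])
arm.move_l(g+[0,0,.0085],feed=.12);print(arm.current_t(),arm.current_force())
arm.grip(.004);print('w',arm.current_width(),arm.current_grasp_force(),arm.current_force(),arm.current_t())
```

```text
[ 9.1705 30.0341 91.3003 -0.     58.6656 13.8705] [-21.7751  38.0345 100.8052  -0.      41.1603 -17.0751]
t 10.875
12.1 [-0.0721 -0.7691  0.6426]
w 0.009506008752280859 29.973182380199432 [0.7809 0.4816 0.0473] 13.3333
```

Run:
```python
from h import *
th=-94.7;u=lambda a:np.array([np.cos(np.radians(a)),np.sin(np.radians(a)),0])
p=arm.current_ee_pos();print(p)
p1=p+.135*u(-98.5);arm.move_l(p1,feed=.1);print(arm.current_force(),arm.current_width())
p2=p1+.158*u(th);arm.move_l(p2,feed=.12);print(arm.current_force(),arm.current_width(),arm.current_t())
arm.grip(.06);f=arm.current_ee_pos();arm.move_l(f+[0,0,.10],feed=.15)
# back off to view the tray with the wrist camera (camera sits on +y side)
arm.sleep(.1);i=arm.snapshot("top");cv2.imwrite("pics/top1.png",i[:,:,::-1])
import pickle;c=arm.get_calibration("wrist");w=arm.snapshot("wrist");pickle.dump((c,w),open("w3.pkl","wb"));s=arm.snapshot("scene")
cv2.imwrite("pics/v.png",np.vstack([np.hstack([w[:,:,::-1][120:,:],]),])) 
cv2.imwrite("pics/scene1.png",s[:,:,::-1]);print(f,arm.current_t())
a=cv2.resize(i[150:350,180:400,::-1],(440,400),interpolation=cv2.INTER_NEAREST);b=cv2.resize(w[:,:,::-1],(440,330))[:200]
s2=cv2.resize(s[130:330,200:400,::-1],(360,360))
A=np.zeros((600,800,3),np.uint8);A[:400,:440]=a;A[400:,:440]=b;A[:360,440:]=s2;cv2.imwrite("pics/v.png",A)
```

```text
[0.5491 0.149  0.0085]
[ 0.4447 -2.1799 -0.0972] 0.009647187615945844
[ 0.4685 -1.9584  0.2881] 0.009487268011470401 16.3
[ 0.5162 -0.142   0.0085] 18.25
```

View pics/v.png

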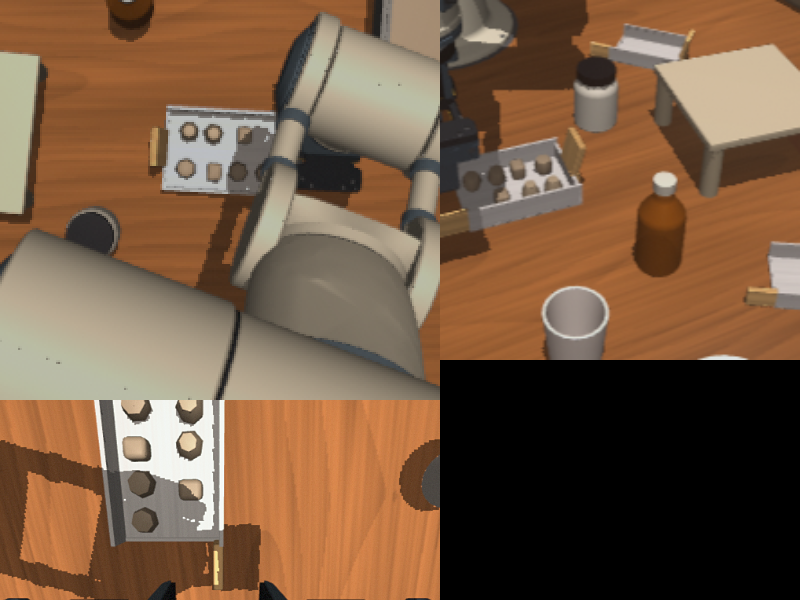

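The tray stands on the bench with all seven lumps in it, and the bottle, jar and cup haven't moved. The grip is at top pixel (258.5,224) and scene pixel (274,213). Next I'll check the grip position and which pour poses the arm can reach.

```bash
cat >> h.py <<'E'
from scipy.spatial.transform import Rotation as Ro
def tray(psi,phi=0): return Ro.from_euler("ZY",[psi,phi],degrees=True).as_matrix()
def tool(p,R,sg,back=0.):
    s,c=np.sin(np.radians(15)),np.cos(np.radians(15));z=np.array([s,0,-c]);y=sg*np.array([c,0,s])
    Rt=np.c_[np.cross(y,z),y,z]
    return p+R@(np.array([-.088,0,.058])+z*(arm.grip_depth-back)),R@Rt
def lipfix(L,psi,phi):
    R=tray(psi,phi);return L-R@np.array([.077,0,.006]),R
E
python3 - <<'E'
from h import *
ct=arm.get_calibration("top");cs=arm.get_calibration("scene")
print('grip tri',tri([(ct,(258.5,224)),(cs,(273.9,213.3))]),onz(ct,(258.5,224),.06))
T=hsv(cv2.imread("pics/top1.png")[:,:,::-1].copy())
m=(T[...,1]<40)&(T[...,2]>110)
for s,ce,l in blobs(m,300):
    if l[225,270] or (260<ce[0]<310 and 200<ce[1]<250):print(s,ce); pts=np.argwhere(l)[:,::-1]; 
tp=[onz(ct,p,.036) for p in[(263.5,203.5),(317,206),(262,245.5)]];print('corners',tp)
d=tp[1]-tp[0];print('yaw side',np.degrees(np.arctan2(d[1],d[0])))
d=tp[0]-tp[2];print('back',np.degrees(np.arctan2(d[1],d[0])),np.linalg.norm(d))
tub=np.array([.593,-.315,.0])
def u(a):return np.array([np.cos(np.radians(a)),np.sin(np.radians(a)),0])
for sg in(1,-1):
    p0,R0=np.array([.475,-.030,0]),tray(-94.7)
    print(sg,'grasp',arm.solve_ik(*tool(p0,R0,sg)),arm.solve_ik(*tool(p0,R0,sg,.1)),'lift',arm.solve_ik(*tool(p0+[0,0,.15],R0,sg)))
    for ps in(-97,-7,83,173,-97-45,-52,128):
        L=tub+[0,0,.115]-u(ps)*.02
        q=[arm.solve_ik(*tool(*lipfix(L+[0,0,.02],ps,f),sg)) for f in(0,25,50,70,80)]
        print(ps,[None if v is None else v.round(0).astype(int).tolist() for v in q])
    for ps in(-97,-7,83,173):
        for b in(0,.08):
            v=arm.solve_ik(*tool(np.array([.511,.312,.1]),tray(ps),sg,b));print('place',ps,b,None if v is None else v.round())
E
```

```text
grip tri (array([0.4794, 0.0576, 0.0469]), [0.0002294550661916191, 0.0002294550661916181]) [0.4791 0.0572 0.06  ]
[261, 203, 57, 44, 1235] [282.4, 223.5]
corners [array([0.5326, 0.0434, 0.036 ]), array([ 0.523 , -0.0961,  0.036 ]), array([0.4233, 0.0497, 0.036 ])]
yaw side -93.93664080046034
back -3.278182428308152 0.10950777489657265
1 grasp [  9.6691  34.7919 103.7778 -20.0411  47.0224 118.8189] [ 12.4597  26.403   97.9089 -16.3883  61.222  115.7862] lift [  9.6691  21.5422  95.7884 -15.7737  67.2682 111.0833]
-97 [[-10, 32, 81, -16, 68, 94], [-26, 29, 73, 10, 81, 69], [-41, 36, 62, 29, 101, 57], [-49, 46, 53, 43, 117, 56], [-52, 52, 48, 51, 124, 58]]
-7 [[-49, 17, 108, 14, 45, -51], [-37, 25, 81, -5, 83, -29], [-30, 41, 52, -15, 119, -26], [-26, 58, 25, -29, 147, -37], None]
83 [[-50, 47, 49, 11, 95, -134], [-40, 35, 63, -9, 77, -121], [-24, 30, 74, -36, 69, -96], [-12, 32, 81, -59, 73, -73], [-7, 36, 83, -68, 78, -63]]
173 [[-26, 62, 15, -5, 117, 159], [-30, 39, 54, 4, 78, 156], [-38, 24, 84, 25, 43, 135], [-47, 20, 106, 79, 32, 77], [-52, 22, 115, 106, 42, 46]]
-142 [[-15, 48, 4
[... 1552 characters left out ...]
 9, 79, -66], [-42, 29, 75, 36, 73, -90], [-55, 31, 83, 57, 79, -112], [-61, 35, 86, 64, 84, -121]]
-52 [[-21, 18, 107, -11, 43, -142], [-30, 25, 81, 4, 84, -159], [-36, 41, 53, 11, 120, -161], [-38, 58, 26, 22, 149, -153], None]
128 [[-39, 61, 16, 4, 117, 15], [-35, 39, 54, -3, 77, 17], [-30, 24, 84, -20, 41, 34], None, [-19, 23, 114, 242, 34, 138]]
place -97 0 [ 38.  41.  67. -11.  83. -43.]
place -97 0.08 [ 39.  38.  60. -10.  93. -44.]
place -7 0 [  37.   23.  104.  -15.   43. -125.]
place -7 0.08 [  39.   16.  100.  -13.   55. -127.]
place 83 0 [ 9. 25. 99. 18. 53. 95.]
place 83 0.08 [ 7. 19. 95. 16. 63. 97.]
place 173 0 [18. 42. 63.  6. 88. 24.]
place 173 0.08 [18. 40. 55.  6. 98. 25.]
```

Run:
```python
from h import *
import pickle
p0,R0=np.array([.4745,-.0315,0]),tray(-94.3);o=[]
for k,b in enumerate((.13,.085)):
    (arm.move_l if k else arm.move_to)(*tool(p0,R0,-1,b));arm.sleep(.15)
    c=arm.get_calibration("wrist");i=arm.snapshot("wrist");o.append((c,i))
pickle.dump(o,open("w45.pkl","wb"));print(arm.current_t(),arm.current_ee_pos())
G=p0+R0@[-.088,0,.058]
for c,i in o:print('expect grip top',proj(c,p0+R0@[-.088-.0046,0,.075]))
A=np.hstack([cv2.resize(i[:,:,::-1],(400,300)) for c,i in o]);B=np.hstack([cv2.resize(i[220:420,140:407,::-1],(400,300)) for c,i in o])
cv2.imwrite("pics/w45.png",np.vstack([A,B]))
```

```text
20.0583 [0.483  0.0735 0.1228]
expect grip top [278.0269 214.1255]
expect grip top [276.7352 229.9619]
```

View pics/w45.png

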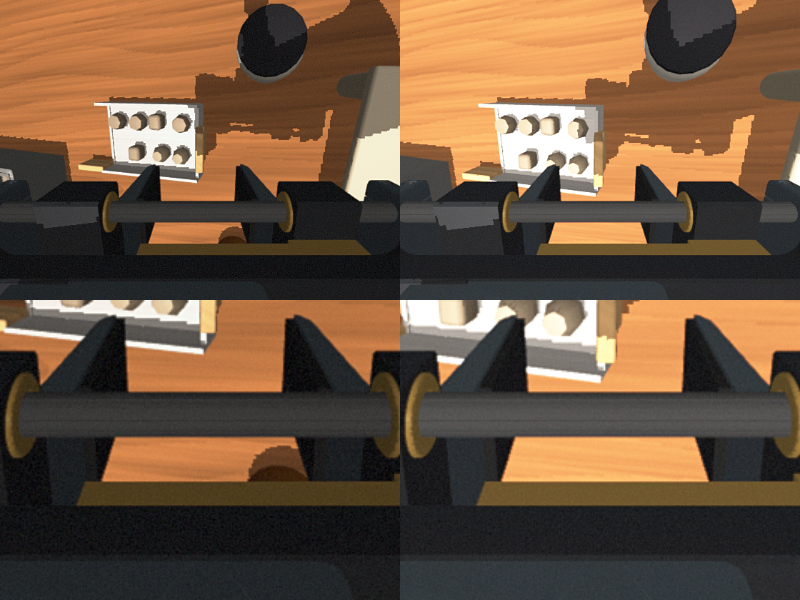

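Both wrist views show the grip near (278,210) and (277,220), with all seven lumps in the tray. I'll measure its ends by mask and correct the position.

Run:
```python
from h import *
import pickle
o=pickle.load(open("w45.pkl","rb"));p0,R0=np.array([.4745,-.0315,0]),tray(-94.3)
for c,i in o:
    H=hsv(i);m=(H[...,0]>=16)&(H[...,0]<=28)&(H[...,1]>70)&(H[...,2]>70)
    m[:,:262]=0;m[:,300:]=0;m[:170]=0;m[268:]=0
    for s,ce,l in blobs(m,40):print('blob',s,ce)
    for x in(266,270,274,278,282,286,290):
        r=np.where(m[:,x])[0];print(x,(r.min(),r.max(),len(r)) if len(r) else None,end=' ')
    print()
    # predicted outline: 4 corners of top edge (front/back), 2 bottom
    for n,z in(('top',.075),('bot',.030)):
        for yy in(-.025,.025):
            print(n,yy,[proj(c,p0+R0@[-.088-(z-.058)*np.tan(np.radians(15))+d,yy,z]).round(0).tolist() for d in(-.005,.005)])
    # wall tops
    print('wall back corners pred',[proj(c,p0+R0@[-.079,yy,z]).round(1).tolist() for yy,z in((-.055,.036),(.055,.036))],'lip',[proj(c,p0+R0@[.079,yy,.036]).round(1).tolist() for yy in(-.055,.055)])
    # bright white tray mask extents
    w=(H[...,1]<30)&(H[...,2]>170);w[:,300:]=0;w[:130]=0
    for s,ce,l in blobs(w,150):print('white',s,ce)
```

```text
blob [273, 175, 16, 67, 726] [279.9, 209.1]
266 None 270 None 274 (np.int64(179), np.int64(241), 51) 278 (np.int64(177), np.int64(241), 62) 282 (np.int64(175), np.int64(241), 61) 286 (np.int64(176), np.int64(222), 32) 290 None 
top -0.025 [[284.0, 186.0], [272.0, 185.0]]
top 0.025 [[284.0, 242.0], [273.0, 241.0]]
bot -0.025 [[283.0, 177.0], [273.0, 176.0]]
bot 0.025 [[283.0, 226.0], [273.0, 225.0]]
wall back corners pred [[274.4, 145.4], [274.9, 254.8]] lip [[130.2, 143.3], [142.1, 241.1]]
white [132, 144, 142, 92, 6080] [212.6, 186.1]
white [143, 238, 53, 9, 172] [168.9, 242.3]
white [224, 247, 52, 9, 183] [249.8, 251.0]
blob [271, 182, 18, 80, 930] [279.3, 216.8]
266 None 270 None 274 (np.int64(186), np.int64(244), 53) 278 (np.int64(184), np.int64(261), 62) 282 (np.int64(184), np.int64(261), 70) 286 (np.int64(184), np.int64(236), 47) 290 None 
top -0.025 [[284.0, 197.0], [270.0, 196.0]]
top 0.025 [[283.0, 262.0], [270.0, 261.0]]
bot -0.025 [[282.0, 184.0], [271.0, 184.0]]
bot 0.025 [[282.0, 240.0], [271.0, 239.0]]
wall back corners pred [[272.9, 148.3], [273.2, 273.4]] lip [[108.2, 144.9], [123.4, 255.2]]
white [110, 145, 167, 111, 9120] [206.0, 194.7]
white [224, 264, 51, 11, 230] [249.0, 269.0]
```

The predicted grip outline matches both views to within about 2 px, so I'll grasp and lift.

Run:
```python
from h import *
p0,R0=np.array([.4745,-.0315,0]),tray(-94.3)
arm.move_l(*tool(p0,R0,-1,0),feed=.1);print(arm.current_force())
arm.grip(.004);print('w',arm.current_width(),arm.current_grasp_force(),arm.current_force(),arm.current_t())
pe=arm.current_ee_pos();arm.move_l(pe+[0,0,.02],feed=.04);arm.sleep(.2);print(arm.current_force(),arm.current_torque(),arm.current_width())
arm.move_l(pe+[0,0,.14],feed=.12);arm.sleep(.2);print(arm.current_force(),arm.current_torque(),arm.current_width(),arm.current_t())
c=arm.get_calibration("wrist");i=arm.snapshot("wrist");s=arm.snapshot("scene");cv2.imwrite("pics/l.png",np.hstack([cv2.resize(x[:,:,::-1],(400,300)) for x in(i,s)]))
R=arm.current_tool_rot();P=arm.current_ee_pos();pt,Rr=tool(np.zeros(3),R0,-1,0);org=P-pt
print('pred lip/back corners',[proj(c,org+R0@[x,y,.036]).round(1).tolist() for x,y in((.079,-.055),(-.079,-.055),(.079,.055))])
H=hsv(i);w=(H[...,1]<30)&(H[...,2]>150)
for st,ce,l in blobs(w,300):print(st,ce)
```

```text
[ 0.3572 -0.3789 -0.2742]
w 0.009997686074718118 29.9979829788208 [ 0.375  -0.0278  0.4131] 21.875
[-0.8217  0.9214 -4.42  ] [ 0.6668 -0.0177 -0.0225] 0.009756311992318807
[ 0.4594  0.0556 -4.6796] [ 0.6603 -0.0408  0.044 ] 0.009852207984471456 24.075
pred lip/back corners [[43.4, 154.7], [271.4, 162.1], [71.4, 301.4]]
[45, 156, 231, 125, 12027] [174.8, 208.5]
[534, 175, 26, 85, 1191] [550.9, 224.5]
[0, 228, 59, 43, 723] [33.3, 241.6]
[58, 311, 17, 46, 345] [66.1, 333.9]
```

View pics/l.png

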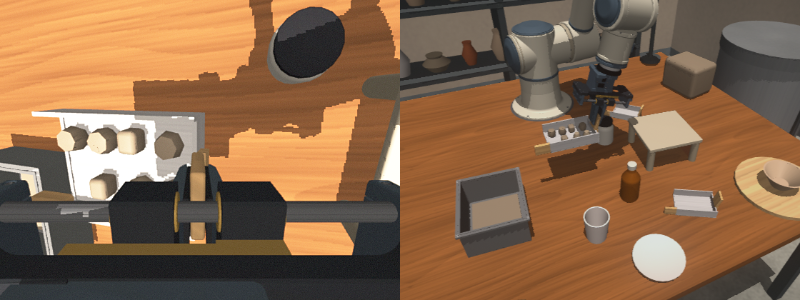

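The tray is held level with all its lumps, and its lip corner is where I predicted. Now the pour.

```bash
cat > pour.py <<'E'
from h import *
ps=-97;u=np.array([np.cos(np.radians(ps)),np.sin(np.radians(ps)),0])
L=np.array([.593,-.315,.130])-.035*u
E
python3 - <<'E'
from pour import *
q=arm.current_joint_positions()
P,R=tool(*lipfix(L,ps,0),-1)
arm.move_l(P,R,feed=.15);print(arm.current_t())
for f in range(10,81,10):
    arm.move_l(*tool(*lipfix(L,ps,f),-1),feed=.07 if f<60 else .1)
print(arm.current_t());arm.sleep(.8)
print(arm.current_force(),arm.current_width())
c=arm.get_calibration("wrist");i=arm.snapshot("wrist");s=arm.snapshot("scene");t=arm.snapshot("top")
cv2.imwrite("pics/p.png",np.vstack([np.hstack([cv2.resize(x[:,:,::-1],(400,300)) for x in(i,s)]),np.hstack([cv2.resize(t[:,:,::-1],(400,300)),cv2.resize(s[210:370,60:273,::-1],(400,300))])]))
E
```

```text
25.7917
29.8833
[-0.5686  0.8372 -2.5222] 0.0095310885357022
```

View pics/p.png

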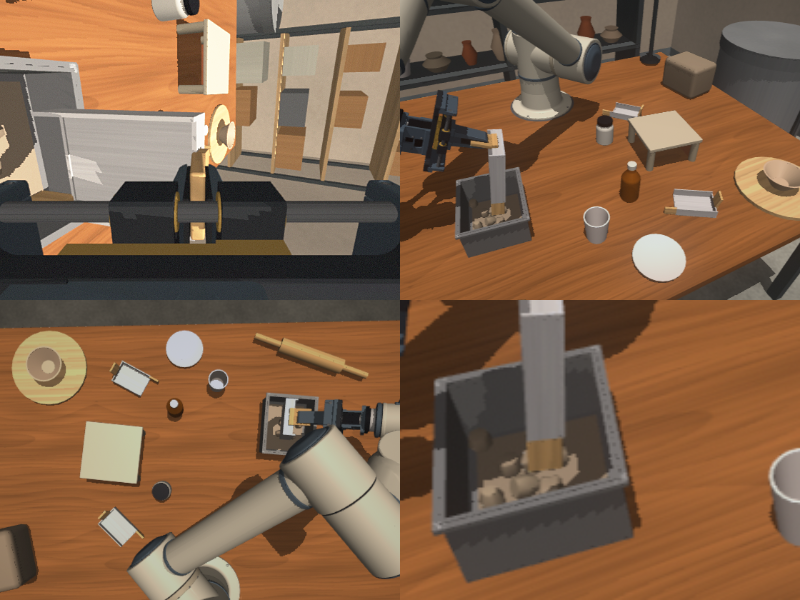

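All seven lumps went into the tub and the tray is empty. Next I'll refine the shelf-top position from both fixed views.

Run:
```python
from h import *
for n,seed,f in(("top",(158,214),"pics/top1.png"),("scene",(375,185),"pics/scene1.png"),("scene",(375,185),None)):
    c=arm.get_calibration(n);im=cv2.imread(f)[:,:,::-1].copy() if f else arm.snapshot(n)
    im=cv2.resize(im,None,fx=4,fy=4,interpolation=cv2.INTER_CUBIC);s=(seed[0]*4,seed[1]*4)
    ref=np.median(im[s[1]-20:s[1]+20,s[0]-20:s[0]+20].reshape(-1,3),0);
    for tol in(30,45,60):
        m=(np.abs(im.astype(int)-ref).max(2)<tol).astype(np.uint8);m=cv2.morphologyEx(m,cv2.MORPH_OPEN,np.ones((25,25)))
        for st,ce,l in blobs(m,2000):
            if l[s[1],s[0]]:
                k=max(cv2.findContours(l.astype(np.uint8),cv2.RETR_EXTERNAL,cv2.CHAIN_APPROX_NONE)[0],key=len)[:,0]
                W=np.array([onz(c,((p[0]+.5)/4-.5,(p[1]+.5)/4-.5),.1)[:2] for p in k[::3]],np.float32)
                print(n,tol,cv2.minAreaRect(W))
# height check of slab corner near (-x,-y): two views
ct=arm.get_calibration("top");cs=arm.get_calibration("scene")
```

```text
top 30 ((0.5120238065719604, 0.31188297271728516), (0.1966812163591385, 0.19691628217697144), 82.87501525878906)
top 45 ((0.5122849941253662, 0.31187552213668823), (0.19783802330493927, 0.19789259135723114), 82.87494659423828)
top 60 ((0.5122763514518738, 0.31170541048049927), (0.19864468276500702, 0.19900348782539368), 82.82299041748047)
scene 30 ((0.5158405303955078, 0.3097684979438782), (0.19689027965068817, 0.19898225367069244), 82.96226501464844)
scene 45 ((0.5158987641334534, 0.30987945199012756), (0.1981668323278427, 0.20078523457050323), 82.91508483886719)
scene 60 ((0.5160198211669922, 0.30974072217941284), (0.19950345158576965, 0.20312553644180298), 82.82750701904297)
scene 30 ((0.5158607959747314, 0.3098374605178833), (0.19676503539085388, 0.19899137318134308), 82.99369049072266)
scene 45 ((0.5158990621566772, 0.30988019704818726), (0.19816462695598602, 0.20078957080841064), 82.91341400146484)
scene 60 ((0.5159950256347656, 0.30973124504089355), (0.1994694173336029, 0.20313553512096405), 82.8511962890625)
```

Run:
```python
from pour import *
S=np.array([.514,.311,.1]);ys=-97.1
p,R=lipfix(L+[0,0,.07],ps,80)
arm.move_l(*tool(p,R,-1),feed=.15)
for f in(60,40,20,0):arm.move_l(*tool(*lipfix(L+[0,0,.085],ps,f),-1),feed=.15)
print(arm.current_t(),arm.current_width())
R=tray(ys)
arm.move_l(*tool(S+[0,0,.11],R,-1),feed=.2);arm.move_l(*tool(S+[0,0,.03],R,-1),feed=.1);arm.sleep(.3)
print(arm.current_t(),arm.current_force(),arm.current_torque())
c=arm.get_calibration("wrist");i=arm.snapshot("wrist");s=arm.snapshot("scene");t=arm.snapshot("top")
o=S+[0,0,.03]
print('pred lip corners',[proj(c,o+R@[x,y,.036]).round(1).tolist() for x,y in((.079,-.055),(-.079,-.055),(.079,.055))])
H=hsv(i);w=(H[...,1]<25)&(H[...,2]>150)
for st,ce,l in blobs(w,300):print(st,ce)
ct=arm.get_calibration("top");print('top pred',[proj(ct,o+R@[x,y,z]).round(1).tolist() for x,y,z in((.079,-.055,.036),(-.079,-.055,.036),(.125,.05,.036))])
cs=arm.get_calibration("scene");print('scene pred',[proj(cs,o+R@[x,y,z]).round(1).tolist() for x,y,z in((.079,-.055,.036),(.079,.055,0),(-.079,.055,0),(.125,.05,.036))])
A=np.zeros((600,800,3),np.uint8);A[:300,:400]=cv2.resize(i[:,:,::-1],(400,300));A[:300,400:]=cv2.resize(t[130:280,80:280,::-1],(400,300));A[300:,:400]=cv2.resize(s[100:250,260:460,::-1],(400,300))
A[300:,400:]=cv2.resize(s[210:360,60:260,::-1],(400,300))
cv2.imwrite("pics/q.png",A)
```

```text
33.6 0.009801901188019265
37.6167 [ 0.6805 -0.7516 -2.6243] [ 0.4815 -0.0842 -0.0119]
pred lip corners [[43.7, 154.3], [271.4, 161.5], [71.8, 300.7]]
[45, 157, 203, 124, 13175] [150.8, 212.7]
top pred [[180.2, 237.8], [113.2, 230.9], [204.5, 195.3]]
scene pred [[334.2, 151.3], [351.2, 187.4], [409.4, 176.1], [333.9, 177.2]]
```

View pics/q.png

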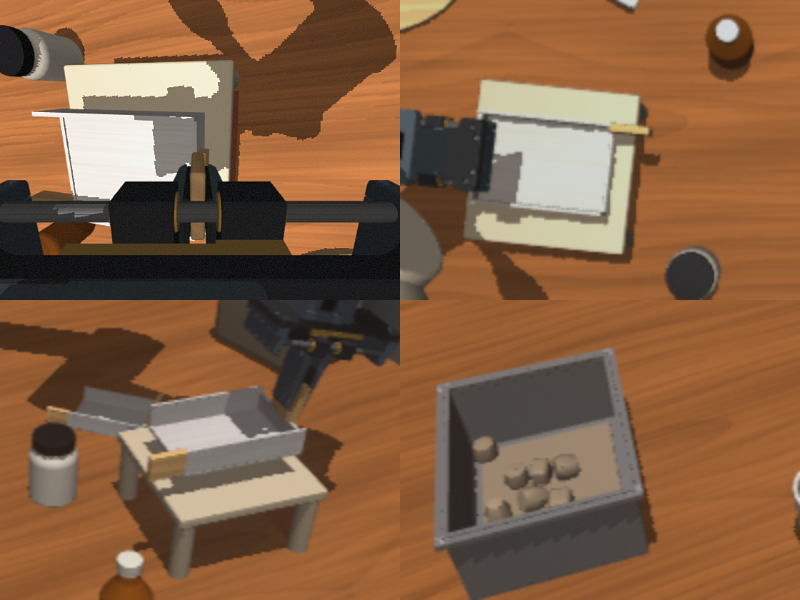

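The tray is level above the slab centre: the tab tip is at top (205,195) against a predicted (204.5,195.3). Seven lumps are visible in the tub. Lowering with a force check.

Run:
```python
from h import *
S=np.array([.514,.311,.1]);R=tray(-97.1)
arm.move_l(*tool(S+[0,0,.008],R,-1),feed=.06);arm.sleep(.2);f0=arm.current_force()[2];T0=arm.current_torque()[:2]
for k in range(7,-6,-1):
    arm.move_l(*tool(S+[0,0,k/1000.],R,-1),feed=.015);arm.sleep(.05)
    f=arm.current_force()[2];print(k,round(f-f0,2),(arm.current_torque()[:2]-T0).round(3),end=' | ')
    if f-f0>1.8:break
print(arm.current_t())
arm.grip(.05);print(arm.current_force(),arm.current_t())
arm.move_l(*tool(S+[0,0,k/1000.],R,-1,.10),feed=.1)
print(arm.current_t())
arm.sleep(.1);i=arm.snapshot("wrist");s=arm.snapshot("scene");t=arm.snapshot("top")
ct=arm.get_calibration("top");cs=arm.get_calibration("scene")
print('top pred',proj(ct,S+R@[.125,.05,.036]),'scene',proj(cs,S+R@[.125,.05,.036]),proj(cs,S+R@[.079,.055,0]),proj(cs,S+R@[-.079,.055,0]))
A=np.zeros((600,800,3),np.uint8);A[:300,:400]=cv2.resize(i[:,:,::-1],(400,300));A[:300,400:]=cv2.resize(t[130:280,80:280,::-1],(400,300));A[300:,:400]=cv2.resize(s[100:250,260:460,::-1],(400,300))
A[300:,400:]=cv2.resize(s[:,:,::-1],(400,300))
cv2.imwrite("pics/z.png",A)
```

```text
7 -0.54 [-0.031  0.074] | 6 -0.06 [0.017 0.081] | 5 0.35 [-0.027  0.067] | 4 -1.27 [-0.057  0.057] | 3 0.49 [-0.002  0.02 ] | 2 0.21 [-0.021  0.054] | 1 -1.01 [0.003 0.076] | 0 0.3 [-0.206 -0.078] | -1 10.99 [-0.911  0.362] | 41.1833
[-1.0562 -0.3119  0.0521] 41.9417
43.0917
top pred [206.0742 196.1643] scene [332.8526 187.555 ] [349.8733 197.2538] [407.0943 185.845 ]
```

View pics/z.png

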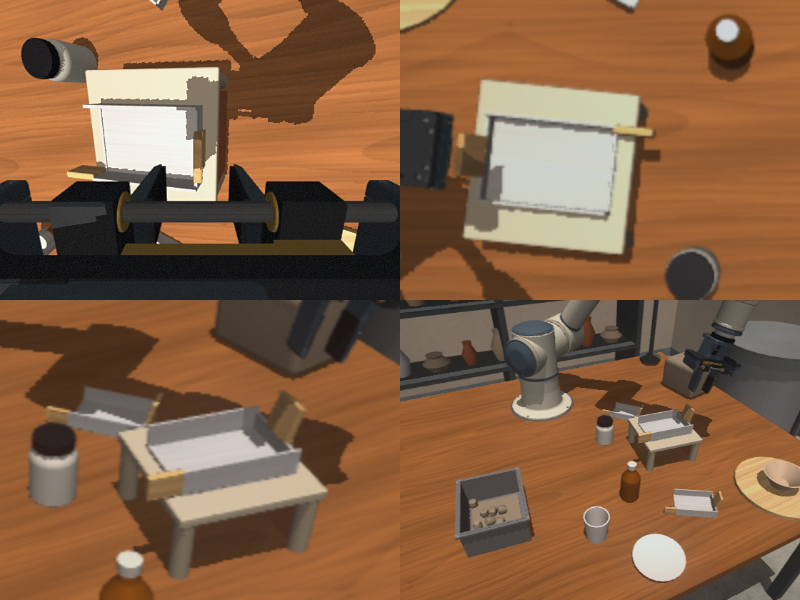

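The tray stands flat and centred on the slab to within about 3 mm. The gripper is clear, all the lumps are in the tub, and the bystanders haven't moved.

Run:
```python
from h import *
arm.move_l(arm.current_ee_pos()+[0,0,.06],feed=.15);arm.sleep(.3);print(arm.current_t(),arm.sign_off())
```

```text
the job is handed in; nothing more can be done
44.1917 None
```

The job is handed in at 44.2 s. I drew the tray out and released it on the open bench, then tipped all seven lumps into the tub. The empty tray stands upright on the kiln shelf, centred to within about 3 mm, and in the last pictures the bottle, cup and jar had not moved.

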